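# Stow the can-crushing kit

### The arm

A 6-joint arm with a two-finger parallel gripper is mounted at the origin on the work surface. World frame = base frame: x ahead of the robot, y to its left, z up, the work surface at z = 0. Lengths are in m, angles in rad, forces in N, time in s.
With the tool pointing down it reaches from about 0.375 to 0.9 m from the base axis. Payload 3.1 kg.
Tool frame: the origin (TCP) lies midway between the tips of the shut fingers; the grasp point (between the pads) lies 19 mm behind it (manip.pinch_z is the distance from the TCP to the grasp point, in m); z points along the fingers, y is the line along which they close (so a half turn about z gives the same grasp; the last joint's range is limited). The gripper opens to 85 mm and grips with 20 to 120 N. Pads are 22 mm wide; open, the fingers measure 114 mm over their backs; the gripper's body (76 mm by 85 mm) begins 54 mm behind the grasp point. The pads swing forward as they close: fully open they stand 13 mm farther back than shut.
Start: joints at [0.973, 0.527, 1.433, -0, 1.181, -0.178], TCP at [0.255, 0.571, 0.231] pointing down, gripper open.
Joint ranges: [-3.08, 3.08], [-0.75, 2.2], [0.22, 2.44], [-1.43, 4.57], [0, 2.65], [-2.85, 2.85]. Speed limits (rad/s): [2.79, 2.79, 3.14, 3.14, 3.14, 3.14].

### API

Orientations are given as a unit quaternion [x, y, z, w].
In Python, from station import manip, viewer, ticket gives the robot as it stands.
- The arm moves only by the shell command python3 -m creep 'ROWS' [FORCE]. ROWS is JSON, a list of rows, each an object with "slide": the shift along the tool's x, y, z in cm, a list of three; "angular": the turn, a rotation vector about the tool's x, y, z in rad, a list of three; "claw": the opening, from -1 (shut) to 1 (fully open). A call has 1 to 10 rows; each row shifts and turns the commanded pose from where the row before left it, along the tool's axes as they then stand; what a row does not reach is not made up. A row lasts 1/12 s, in which the tool goes at most 41.7 mm and 7.16 degrees, less where a joint would pass 70% of its speed; a pose out of reach is approached as far as the arm can. A call with a gripper value outside its range is refused whole. The fingers move at their own pace and stop on an object; FORCE is the grip in N (left out, the last holds). Time passes only in rows, so rows that do not move let the fingers close. It gives the time, the measured TCP pose, the force, the opening and the grip force at its end, in the units of the state.
- manip.sense(): the state, without advancing time (a new reading comes with each control period).
- viewer.snapshot(name): name is "side" or "top"; returns the picture (400x640x3 uint8, blue, green, red); there is no depth.
- viewer.calibration(name): a dict with "fov_y" (degrees; the focal length in pixels is half the picture's height over the tangent of half this angle, whatever the lens; pixels are square), "cx", "cy" (the principal point, pixels), "k1" (the pictures are not rectified: a ray, as slopes to the right and down, at radius r is drawn at 1 + k1 r^2 times it, then the intrinsics apply), "T" (4x4, takes a point from camera to world coordinates). Camera axes: x right, y up, looking along -z (the intrinsics and any distortion apply to the point x, -y, -z); pixel columns grow to the right and rows downward; lengths in m; the calibration is good to about 2 mm. A picture is of the moment at which its call begins. calibration takes no time and is no camera call.
- ticket.sign_off(): hands the job in; it is judged then, once.
The state is a dict: "t": time; "q": joint angles; "qd": joint speeds; "tau": joint torques, N m; "tcp_pos": TCP position; "tool_rot": TCP orientation; "force": force on the tool from outside, world axes, zero at the start; "ft_torque": the same for the moment, N m; "finger_gap": opening from 0.0 (shut) to 1.0 (fully open); "gripper_force": force on a finger pad.
Only numpy, scipy, OpenCV 4.12 (cv2) and the standard library are available. Lean on these libraries where they do the work, as an engineer would, in place of code of your own. Each camera call takes 0.05 s, during which the arm holds its last target. There are 200 camera calls.

### The job

Put the can-crushing kit away: hang the orange ear defenders over the steel bar, one cup on each side of it and clear of the tongs already hanging there, and park the wooden paddle in the slot of the grey dock, blade first, pushed in until the near edge of the blue line across the blade (the edge towards the grip) is level with the slot's mouth and lying flat on the slot floor. Leave the tongs, the cans and the brush where they are.

Things in the scene. Friction and masses are not known exactly. Their poses are not given: they have to be found in the camera images.
- ears: Orange ear defenders standing on their two cups; 149 mm wide along own x, 70 along y, 142 high, about 0.26 kg. Origin on the bench midway between the cups, z up; a half turn about z looks the same. Crest of the band: a straight black bar 96 mm long (x), 30 wide (y), underside 130, top 142 mm above the origin. Cups 78 mm high, 84 mm apart inside (x = +-42); arms above them at x = +-64.
- ears_crest (a point): Middle of the underside of the ear defenders' crest, 130 mm above the ears origin; axes as ears. This is what rests on the bar.
- stand: Fixed steel stand with a horizontal bar along its y; origin on the bench below the bar's middle. Two posts (22 x 16 mm, 152 mm high, on low feet 110 mm long in x) at y = +-140 mm: clear bar length between the posts is 264 mm.
- bar_mid (a point): Middle of the bar's axis, 142 mm above the bench; bar radius 8 mm (top at 150 mm), running along y.
- tongs: Aluminium litter tongs with green tips already hanging over the bar, an upside-down U 28 mm wide along y (the bar), 50 mm across, legs 100 mm long. Origin: middle of the underside of the bend, where it rests on the bar; bend 3 mm thick.
- paddle: Wooden paddle lying flat. Blade 170 mm long (own x -45 to +125 mm), 80 wide (y), 10 thick. On it a dark grip rib, x -40 to +30 mm, 24 wide, its top 55 mm above the underside. Origin: underside, near the rib's middle; x towards the free end, z up; about 0.16 kg, balance point near x = +20 mm.
- paddle_line (a point): Underside point, x = +50 mm from the paddle origin: the edge, nearer the rib, of the blue line painted across the blade's top (line 10 mm broad, x = 50 to 60 mm), 75 mm from the free end. Axes as paddle.
- dock: Fixed low grey housing with a level slot in its -x face; 100 mm deep in x, 120 wide in y, 42 high (plus 2.5 mm bolt heads). Origin on the bench under the housing's centre. A sill 12 mm high, 120 wide, continues the slot floor 45 mm out in front of the mouth.
- slot_mouth (a point): Middle of the slot's mouth at floor level, 12 mm above the bench, 50 mm in -x from the dock's origin. The slot is 90 mm wide (y), 18 mm high, runs to +x and is 100 mm deep (open behind).
- can_blue: Standing empty blue can, 66 mm dia, 115 high; origin at the underside's centre.
- can_green: Standing empty green can, 66 mm dia, 115 high; origin at the underside's centre.
- can_flat: Can crushed flat, a puck 74 mm dia, 21 high; origin at the underside's centre.
- brush: Hand brush lying on the bench, handle to own -x; origin on its underside near the middle.
Things that resemble listed ones, but are neither listed nor needed, are in the scene too. What is shaped like the paddle but pink or red is not meant.

How it is judged:
At the end, for the whole second after the job is handed in: At rest: crest on the bar, 2-20 mm above its axis, within 30 mm of the crest's middle and 95 mm of the bar's middle, square and upright within 0.3 rad, clear of the tongs, which still hang. Paddle flat in the slot, line within 8 mm of the mouth, along the slot within 0.15 rad (x of ears_crest in the frame of bar_mid between -0.03 and 0.03 m and y of ears_crest in the frame of bar_mid between -0.095 and 0.095 m and z of ears_crest in the frame of bar_mid between 0.002 and 0.02 m and angle between ears's own z axis and vertical below 0.3 rad and angle between the y axis of ears and the y axis of bar_mid, either way round below 0.3 rad and contact force between ears and stand above 0.5 N and contact force between ears and tongs below 0.02 N and linear speed of each of ears, paddle below 0.03 m/s and z of tongs in the frame of bar_mid between 0.002 and 0.02 m and x of paddle_line in the frame of slot_mouth between -0.008 and 0.008 m and y of paddle_line in the frame of slot_mouth between -0.012 and 0.012 m and z of paddle_line in the frame of slot_mouth between -0.004 and 0.006 m and angle between the x axis of paddle and the x axis of slot_mouth, either way round below 0.15 rad and angle between paddle's own z axis and vertical below 0.1 rad and contact force between paddle and dock above 0.3 N); the robot touches nothing.
It fails at once if a can moved more than 30 mm (distance of any of can_blue, can_green, can_flat from where it was at the start of the episode above 0.03 m).
It fails at once if the hanging tongs moved more than 30 mm (distance of tongs from where it was at the start of the episode above 0.03 m).
It fails at once if the brush moved more than 30 mm (distance of brush from where it was at the start of the episode above 0.03 m).
It also fails if it takes over 58 s, if anything falls off the work surface, if the arm or the gripper's body presses on something with over 40 N, if the wrist force passes 120 N, or if a joint passes its speed limit or range.

## Working session

There is one attempt and no reset: what is moved stays moved. The work goes in short steps, Python scripts to look and compute and a shell command to move; the robot and the scene stay as the last step left them, time stands still between calls to the robot, and variables do not carry over. Pictures are saved under pics/ and viewed, at most 10 in all, crops included, and the job is handed in when it is done.

```bash
ls; mkdir -p pics; cat > h.py <<'E'
import numpy as np, cv2
from station import manip, viewer, ticket
from scipy.spatial.transform import Rotation as R
def K(c):
    f=200/np.tan(np.radians(c["fov_y"])/2); return np.array([[f,0,c["cx"]],[0,f,c["cy"]],[0,0,1]]), np.array([c["k1"],0,0,0,0.])
def ray(name,uv):
    c=viewer.calibration(name); k,d=K(c); T=np.array(c["T"])
    p=cv2.undistortPoints(np.array(uv,float).reshape(-1,1,2),k,d)[:,0]
    v=np.c_[p[:,0],-p[:,1],-np.ones(len(p))]@T[:3,:3].T
    return T[:3,3],v
def onz(name,uv,z):
    o,v=ray(name,uv); return o+v*((z-o[2])/v[:,2])[:,None]
def proj(name,P):
    c=viewer.calibration(name); k,d=K(c); T=np.array(c["T"])
    p=(np.array(P,float).reshape(-1,3)-T[:3,3])@T[:3,:3]; p=p*[1,-1,-1]
    return cv2.projectPoints(p,np.zeros(3),np.zeros(3),k,d)[0][:,0]
E
python3 - <<'E'
from h import *
for n in("side","top"):
    im=viewer.snapshot(n); cv2.imwrite(f"pics/{n}0.png",im)
    c=viewer.calibration(n); print(n,{k:c[k] for k in c if k!="T"},np.round(c["T"],3))
print(manip.sense(),manip.pinch_z)
E
```

```text
pics
side {'fov_y': 47.46293993328012, 'cx': 320.9085467700527, 'cy': 194.8699834804385, 'k1': -0.13326992769468057} [[ 0.851  0.391 -0.35  -0.035]
 [-0.525  0.63  -0.573 -0.932]
 [-0.003  0.671  0.741  1.332]
 [ 0.     0.     0.     1.   ]]
top {'fov_y': 48.53352633551856, 'cx': 315.6339118110701, 'cy': 203.84532614205347, 'k1': -0.025032056038890797} [[-0.016  0.974 -0.224  0.219]
 [-1.    -0.015  0.007 -0.017]
 [ 0.004  0.224  0.975  1.417]
 [ 0.     0.     0.     1.   ]]
{'t': 0.1, 'q': array([ 9.72518938e-01,  5.28402205e-01,  1.43377594e+00,  3.49731847e-05,
        1.18142287e+00, -1.78495323e-01]), 'qd': array([ 1.23889791e-05,  6.11401553e-04, -6.21018017e-04,  2.14128862e-03,
        3.12491631e-04, -1.00162022e-03]), 'tau': array([-5.70234999e-05, -4.43307924e+01, -1.78584892e+01, -2.20704392e-04,
        3.85477746e-03, -2.53339527e-05]), 'tcp_pos': array([0.25431554, 0.57020769, 0.2304131 ]), 'tool_rot': array([ 2.08359728e-01,  9.78051745e-01, -9.23264682e-04, -3.95244399e-04]), 'force': array([0.20885535, 0.12274301, 0.15569974]), 'ft_torque': array([ 0.04076591, -0.03864544, -0.02295685]), 'gripper_force': 0.0, 'finger_gap': 0.9984393200775297} 0.0187
```

View pics/side0.png

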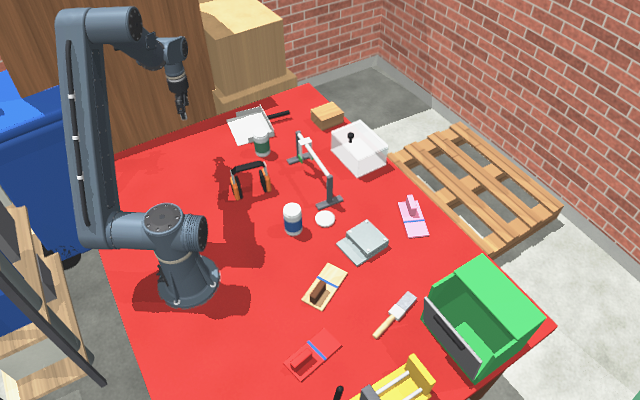

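View pics/top0.png

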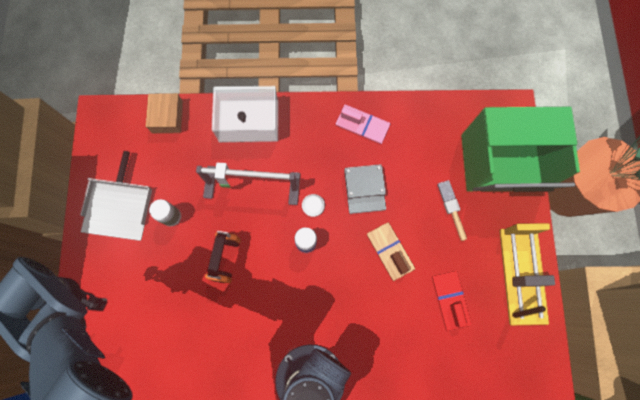

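Candidates: the wooden paddle is at top (390,251). The pink one at (362,123) and the red one at (450,300) are decoys. Ears are at (220,258), with nothing similar nearby. The orange plant at (608,172) is off the bench. The dock is at (365,188), and the stand runs (208..295,180) with the tongs at (220,171). Next, close crops to check.

```bash
python3 - <<'E'
from h import *
t=cv2.imread("pics/top0.png"); s=cv2.imread("pics/side0.png")
cv2.imwrite("pics/tc.png",cv2.resize(t[150:300,180:440],None,fx=3,fy=3,interpolation=cv2.INTER_CUBIC))
cv2.imwrite("pics/sc.png",cv2.resize(s[125:315,215:415],None,fx=3,fy=3,interpolation=cv2.INTER_CUBIC))
E
```

```text
(no output)
```

View pics/tc.png

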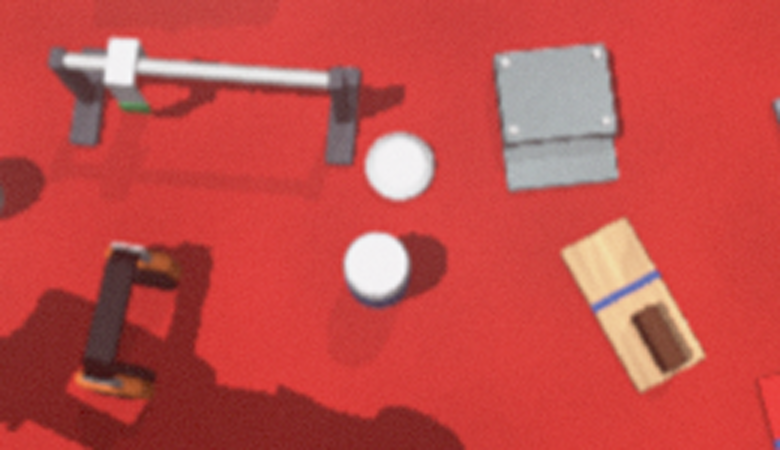

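View pics/sc.png

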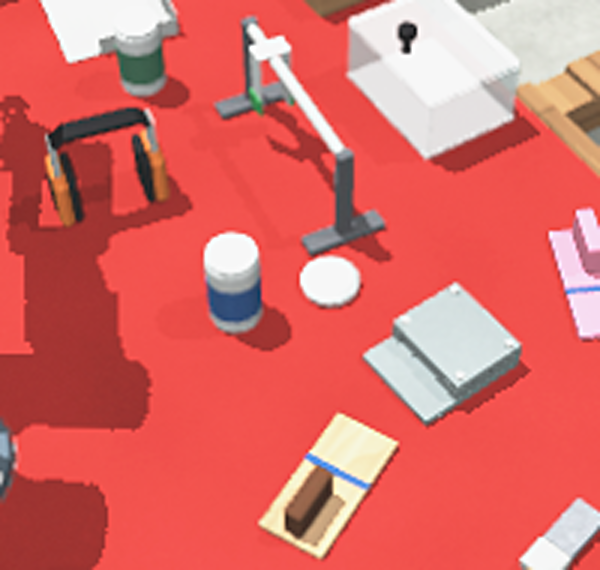

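```bash
python3 - <<'E'
from h import *
def T(p,z): return onz("top",np.array(p)/3+[180,150],z)
def S(p,z): return onz("side",np.array(p)/3+[215,125],z)
def d(l,p,q): print(l,np.round(p,4),"ang",round(np.degrees(np.arctan2(*(q)[1::-1])),1))
c=T([[108,252],[136,254],[114,376],[83,372]],.142); d("crest top",c.mean(0),c[0]+c[1]-c[2]-c[3]); print(np.round(c,3))
c=S([[50,137],[62,140],[148,122],[147,108],[54,124]],.142);print("crest side",np.round(c,3))
c=T([[562,250],[626,218],[705,355],[642,391]],.01); ax=c[0]+c[1]-c[2]-c[3]; d("blade",c.mean(0),ax); print(np.linalg.norm(c[0]-c[3]),np.linalg.norm(c[1]-c[0]));u=ax/np.linalg.norm(ax);print("origin",c.mean(0)-.04*u)
c=S([[340,413],[399,445],[320,557],[260,522]],.01); ax=c[0]+c[1]-c[2]-c[3]; d("blade side",c.mean(0),ax);u=ax/np.linalg.norm(ax);print("origin",c.mean(0)-.04*u)
c=T([[496,55],[606,44],[617,135],[504,146]],.042); d("dock",c.mean(0),c[0]+c[1]-c[2]-c[3]); print(np.round(c,3))
m=T([[509,191],[618,179]],.012); print("sill front",np.round(m,3),m.mean(0))
c=S([[455,285],[522,347],[460,393],[393,330]],.042);d("dock side",c.mean(0),c[0]+c[1]-c[2]-c[3]); print(np.round(c,3))
m=S([[363,358],[430,424]],.012); print("sill side",np.round(m,3))
b=T([[140,67],[330,80],[58,57],[345,77]],.15); print("bar",np.round(b,4)); d("bar",(b[2]+b[3])/2,b[2]-b[3])
b=S([[290,65],[330,130],[249,24],[345,154]],.15); print("bar side",np.round(b,4)); d("bar",(b[2]+b[3])/2,b[2]-b[3])
t=T([[107,40],[140,40],[138,85],[106,85]],.153);print("tongs",np.round(t,3))
for n,p,z in (("green",[160/1,210],.115),): print(n,onz("top",[[159,208]],.115))
print("blue",T([[377,263]],.115),"flat",T([[400,165]],.021))
E
```

```text
crest top [0.3677 0.2598 0.142 ] ang -9.2
[[0.427 0.264 0.142]
 [0.424 0.237 0.142]
 [0.308 0.254 0.142]
 [0.312 0.284 0.142]]
crest side [[0.308 0.266 0.142]
 [0.318 0.253 0.142]
 [0.424 0.225 0.142]
 [0.434 0.249 0.142]
 [0.321 0.285 0.142]]
blade [ 0.3854 -0.2656  0.01  ] ang 27.2
0.16916333393776325 0.07803788083662402
origin [ 0.34980015 -0.28391892  0.01      ]
blade side [ 0.3865 -0.2669  0.01  ] ang 26.1
origin [ 0.35063502 -0.28451856  0.01      ]
dock [ 0.6066 -0.1886  0.042 ] ang 3.4
[[ 0.652 -0.126  0.042]
 [ 0.663 -0.245  0.042]
 [ 0.561 -0.252  0.042]
 [ 0.551 -0.131  0.042]]
sill front [[ 0.508 -0.137  0.012]
 [ 0.519 -0.256  0.012]] [ 0.51362772 -0.19656657  0.012     ]
dock side [ 0.6067 -0.1958  0.042 ] ang 8.9
[[ 0.651 -0.129  0.042]
 [ 0.663 -0.247  0.042]
 [ 0.564 -0.261  0.042]
 [ 0.549 -0.146  0.042]]
sill side [[ 0.509 -0.144  0.012]
 [ 0.524 -0.262  0.012]]
bar [[0.6108 0.2368 0.15  ]
 [0.5945 0.0481 0.15  ]
 [0.6225 0.3189 0.15  ]
 [0.5973 0.0332 0.15  ]]
bar [0.6099 0.1761 0.15  ] ang 85.0
bar side [[0.6248 0.2147 0.15  ]
 [0.6052 0.0857 0.15  ]
 [0.6204 0.3142 0.15  ]
 [0.5987 0.0409 0.15  ]]
bar [0.6095 0.1775 0.15  ] ang 85.5
tongs [[0.638 0.27  0.153]
 [0.638 0.237 0.153]
 [0.591 0.238 0.153]
 [0.592 0.269 0.153]]
green [[0.51275702 0.44464934 0.115     ]]
blue [[0.41620018 0.00412456 0.115     ]] flat [[ 0.53638874 -0.02025644  0.021     ]]
```

Top crop shows the wooden paddle (rib near (660,340), blue line near (628,290)) as the right choice. The crest runs (121,248)–(98,374), the bar (65,60)–(340,80), and the tongs hang at (123,62). Green can is at (0.51,0.44) m and blue can at (0.42,0.0). I will grip the crest about 28 mm off its middle so the fingertips pass beside the bar.

```bash
cat > go.py <<'E'
# go.py x y z yaw: turn about tool z (rad), then slide in tool axes (cm), to get there with tool y at yaw deg, tool down
import sys; from h import *
x,y,z,yaw=map(float,sys.argv[1:]); s=manip.sense(); r=R.from_quat(s["tool_rot"]); M=r.as_matrix()
a=np.degrees(np.arctan2(M[1,1],M[0,1])); dy=(yaw-a+90)%180-90
b=np.radians(a+dy); Y=np.array([np.cos(b),np.sin(b),0]); Z=np.array([0,0,-1.]); X=np.cross(Y,Z)
G=np.c_[X,Y,Z]; d=np.array([x,y,z])-s["tcp_pos"]
print("turn",np.round((r.inv()*R.from_matrix(G)).as_rotvec(),3),"slide",np.round(d@G*100,2),"tcp",np.round(s["tcp_pos"],4),"yaw",round(a,1),"t",s["t"])
E
python3 -m creep '[{"slide":[0,0,0],"angular":[0,0,-0.1],"claw":1},{"slide":[0,0,0],"angular":[0,0,-0.1],"claw":1},{"slide":[0,0,0],"angular":[0,0,-0.06],"claw":1},{"slide":[0,0,0],"angular":[0,0,0],"claw":1}]' 60; python3 go.py 0.396 0.254 0.22 81
```

```text
t: 0.43
tcp_pos: [0.2545, 0.5704, 0.2307]
tool_rot: [0.079, 0.997, -0.001, -0.0]
force: [-0.1, 0.3, 0.3]
finger_gap: 1.001
gripper_force: 0.0
turn [-0.001 -0.001 -0.002] slide [-18.93 -29.03   1.07] tcp [0.2545 0.5704 0.2307] yaw 80.9 t 0.4333
```

```bash
python3 -m creep '[{"slide":[-1.9,-2.9,0.1],"angular":[0,0,0],"claw":1},{"slide":[-1.9,-2.9,0.1],"angular":[0,0,0],"claw":1},{"slide":[-1.9,-2.9,0.1],"angular":[0,0,0],"claw":1},{"slide":[-1.9,-2.9,0.1],"angular":[0,0,0],"claw":1},{"slide":[-1.9,-2.9,0.1],"angular":[0,0,0],"claw":1},{"slide":[-1.9,-2.9,0.1],"angular":[0,0,0],"claw":1},{"slide":[-1.9,-2.9,0.1],"angular":[0,0,0],"claw":1},{"slide":[-1.9,-2.9,0.1],"angular":[0,0,0],"claw":1},{"slide":[-1.9,-2.9,0.1],"angular":[0,0,0],"claw":1},{"slide":[-1.9,-2.9,0.1],"angular":[0,0,0],"claw":1}]'; python3 go.py 0.396 0.254 0.117 81
```

```text
t: 1.27
tcp_pos: [0.3964, 0.2526, 0.2212]
tool_rot: [0.081, 0.997, -0.0, -0.0]
force: [0.5, 0.2, -0.5]
finger_gap: 0.998
gripper_force: 0.0
turn [-0.    -0.    -0.004] slide [ 0.06  0.13 10.42] tcp [0.3964 0.2526 0.2212] yaw 80.7 t 1.2667
```

```bash
python3 -m creep '[{"slide":[0,0.1,3],"angular":[0,0,0],"claw":1},{"slide":[0,0,3],"angular":[0,0,0],"claw":1},{"slide":[0,0,3],"angular":[0,0,0],"claw":1},{"slide":[0,0,1.4],"angular":[0,0,0],"claw":1},{"slide":[0,0,0],"angular":[0,0,0],"claw":1}]'; python3 - <<'E'
from h import *
s=viewer.snapshot("side"); t=viewer.snapshot("top")
a=cv2.resize(s[135:235,200:310],None,fx=3.6,fy=4); b=cv2.resize(t[210:310,170:270],None,fx=4,fy=4)
cv2.imwrite("pics/g1.png",np.hstack([a,b]))
E
```

```text
t: 1.68
tcp_pos: [0.3941, 0.2541, 0.1144]
tool_rot: [0.081, 0.997, -0.001, -0.003]
force: [-0.6, -0.1, -0.9]
finger_gap: 0.999
gripper_force: 0.0
```

View pics/g1.png

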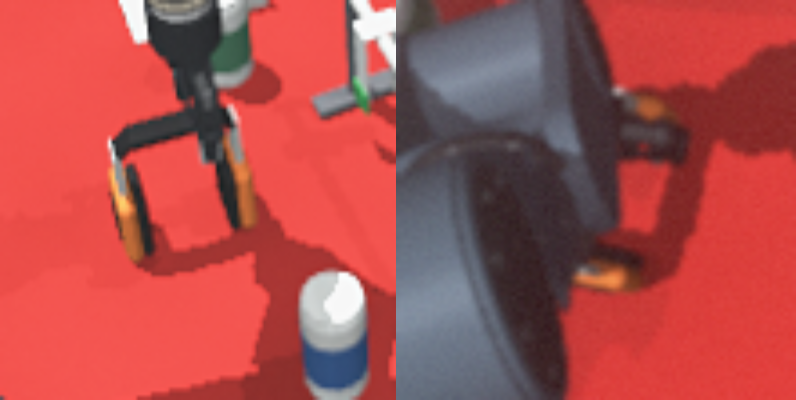

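The side half of the picture shows the fingers straddling the crest near its far end, about (208,130). I'll close now.

```bash
python3 -m creep '[{"slide":[0,0,0],"angular":[0,0,0],"claw":-1},{"slide":[0,0,0],"angular":[0,0,0],"claw":-1},{"slide":[0,0,0],"angular":[0,0,0],"claw":-1},{"slide":[0,0,0],"angular":[0,0,0],"claw":-1},{"slide":[0,0,0],"angular":[0,0,0],"claw":-1},{"slide":[0,0,0],"angular":[0,0,0],"claw":-1},{"slide":[0,0,0],"angular":[0,0,0],"claw":-1},{"slide":[0,0,0],"angular":[0,0,0],"claw":-1}]' 70;python3 go.py 0.396 0.254 0.117 81; python3 -m creep '[{"slide":[0,0,-2],"angular":[0,0,0],"claw":-1},{"slide":[0,0,-2.5],"angular":[0,0,0],"claw":-1},{"slide":[0,0,-2.5],"angular":[0,0,0],"claw":-1},{"slide":[0,0,-2.5],"angular":[0,0,0],"claw":-1},{"slide":[0,0,-2.5],"angular":[0,0,0],"claw":-1},{"slide":[0,0,-2.5],"angular":[0,0,0],"claw":-1},{"slide":[0,0,-2.5],"angular":[0,0,0],"claw":-1},{"slide":[0,0,-2],"angular":[0,0,0],"claw":-1},{"slide":[0,0,0],"angular":[0,0,0],"claw":-1}]'
python3 go.py 0.634 0.140 0.302 85; python3 - <<'E'
from h import *
s=viewer.snapshot("side"); t=viewer.snapshot("top")
a=s[80:240,180:380]; b=t[150:310,170:370]
cv2.imwrite("pics/g2.png",cv2.resize(np.hstack([a,b]),None,fx=2,fy=2))
E
```

```text
t: 2.45
tcp_pos: [0.3971, 0.2558, 0.1184]
tool_rot: [0.08, 0.997, 0.001, 0.001]
force: [-0.2, 1.6, 6.2]
finger_gap: 0.334
gripper_force: 68.2
turn [ 0.002  0.002 -0.003] slide [ 0.08 -0.2   0.14] tcp [0.3971 0.2558 0.1184] yaw 80.8 t 2.45
t: 3.2
tcp_pos: [0.3982, 0.2559, 0.311]
tool_rot: [0.08, 0.997, 0.002, 0.004]
force: [1.4, 0.3, -3.7]
finger_gap: 0.335
gripper_force: 69.3
turn [ 0.004  0.008 -0.072] slide [-24.5   -9.49   0.9 ] tcp [0.3982 0.2559 0.311 ] yaw 80.9 t 3.2
```

View pics/g2.png

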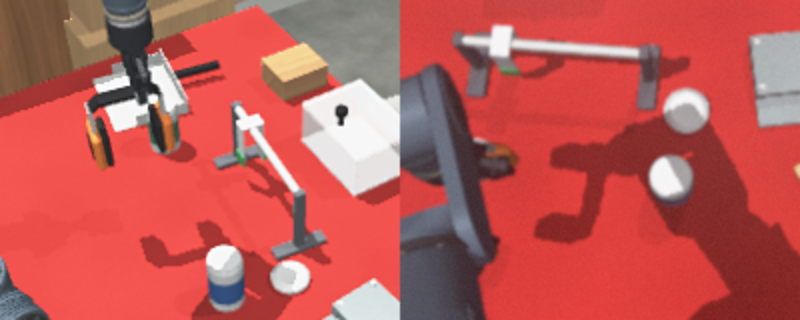

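Ears are gripped level (crest near (125,95) in the left half), and the cups are clear above the bar height. Next I carry them over the bar.

```bash
python3 -m creep '[{"slide":[0,0,0],"angular":[0,0,-0.07],"claw":-1},{"slide":[-2.5,-1,0],"angular":[0,0,0],"claw":-1},{"slide":[-3.1,-1.2,0],"angular":[0,0,0],"claw":-1},{"slide":[-3.1,-1.2,0],"angular":[0,0,0],"claw":-1},{"slide":[-3.1,-1.2,0],"angular":[0,0,0],"claw":-1},{"slide":[-3.1,-1.2,0],"angular":[0,0,0],"claw":-1},{"slide":[-3.1,-1.2,0],"angular":[0,0,0],"claw":-1},{"slide":[-3.1,-1.2,0],"angular":[0,0,0],"claw":-1},{"slide":[-2.5,-1,0],"angular":[0,0,0],"claw":-1},{"slide":[-0.9,-0.3,0],"angular":[0,0,0],"claw":-1}]'
python3 -m creep '[{"slide":[0,0,0],"angular":[0,0,0],"claw":-1},{"slide":[0,0,0],"angular":[0,0,0],"claw":-1}]'
python3 go.py 0.635 0.140 0.142 85; python3 - <<'E'
from h import *
s=viewer.snapshot("side"); t=viewer.snapshot("top")
a=s[60:260,200:400]; b=t[100:300,160:360]
cv2.imwrite("pics/g3.png",cv2.resize(np.hstack([a,b]),None,fx=2,fy=2))
E
```

```text
t: 4.13
tcp_pos: [0.6345, 0.1357, 0.3033]
tool_rot: [0.046, 0.999, -0.001, -0.001]
force: [1.5, -0.4, -3.3]
finger_gap: 0.34
gripper_force: 69.3
t: 4.3
tcp_pos: [0.63, 0.1386, 0.3044]
tool_rot: [0.045, 0.999, 0.0, -0.003]
force: [-0.1, -0.5, -3.1]
finger_gap: 0.337
gripper_force: 69.3
turn [-0.    -0.007 -0.003] slide [-0.48  0.18 16.24] tcp [0.63   0.1386 0.3044] yaw 84.8 t 4.3
```

View pics/g3.png

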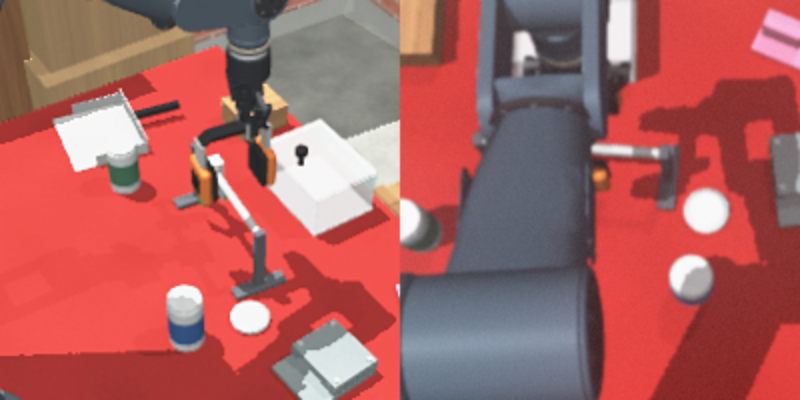

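```bash
python3 - <<'E'
from h import *
s=manip.sense(); c=s["tcp_pos"]; a=np.radians(-5.2); u=np.array([np.cos(a),np.sin(a),0]); v=np.array([-u[1],u[0],0]); o=c-.029*u; o[2]=c[2]-.1184
for l in([-48,15,142],[-48,-15,142],[-48,-15,130]): print(np.round((proj("side",o+(l[0]*u+l[1]*v+[0,0,l[2]])/1e3)[0]-[200,60])*2))
E
python3 -m creep '[{"slide":[-0.4,0.2,2],"angular":[0,0,0],"claw":-1},{"slide":[0,0,2.5],"angular":[0,0,0],"claw":-1},{"slide":[0,0,2.5],"angular":[0,0,0],"claw":-1},{"slide":[0,0,2.5],"angular":[0,0,0],"claw":-1},{"slide":[0,0,2.5],"angular":[0,0,0],"claw":-1},{"slide":[0,0,2],"angular":[0,0,0],"claw":-1},{"slide":[0,0,1],"angular":[0,0,0],"claw":-1},{"slide":[0,0,0],"angular":[0,0,0],"claw":-1},{"slide":[0,0,0],"angular":[0,0,0],"claw":-1}]'; python3 go.py 0.635 0.140 0.1384 85
```

```text
[202. 128.]
[210. 138.]
[210. 143.]
t: 5.15
tcp_pos: [0.6355, 0.1409, 0.1577]
tool_rot: [0.044, 0.999, 0.0, -0.0]
force: [0.8, 0.6, -2.5]
finger_gap: 0.334
gripper_force: 69.3
turn [ 0.    -0.    -0.002] slide [ 0.04 -0.1   1.93] tcp [0.6355 0.1409 0.1577] yaw 84.9 t 5.15
```

```bash
python3 -m creep '[{"slide":[0,0,0.8],"angular":[0,0,0],"claw":-1},{"slide":[0,0,0.4],"angular":[0,0,0],"claw":-1},{"slide":[0,0,0.3],"angular":[0,0,0],"claw":-1},{"slide":[0,0,0],"angular":[0,0,0],"claw":-1}]'; python3 -m creep '[{"slide":[0,0,0.2],"angular":[0,0,0],"claw":-1},{"slide":[0,0,0.2],"angular":[0,0,0],"claw":-1},{"slide":[0,0,0],"angular":[0,0,0],"claw":-1}]'
python3 - <<'E'
from h import *
s=viewer.snapshot("side")
cv2.imwrite("pics/g4.png",cv2.resize(s[90:250,220:380],None,fx=3.5,fy=3.5,interpolation=cv2.INTER_CUBIC))
E
```

```text
t: 5.48
tcp_pos: [0.6357, 0.1402, 0.1421]
tool_rot: [0.045, 0.999, -0.0, -0.0]
force: [-0.9, 0.2, -2.6]
finger_gap: 0.338
gripper_force: 69.3
t: 5.73
tcp_pos: [0.636, 0.1402, 0.1382]
tool_rot: [0.045, 0.999, 0.0, 0.0]
force: [0.1, -0.1, -2.2]
finger_gap: 0.339
gripper_force: 69.4
```

View pics/g4.png

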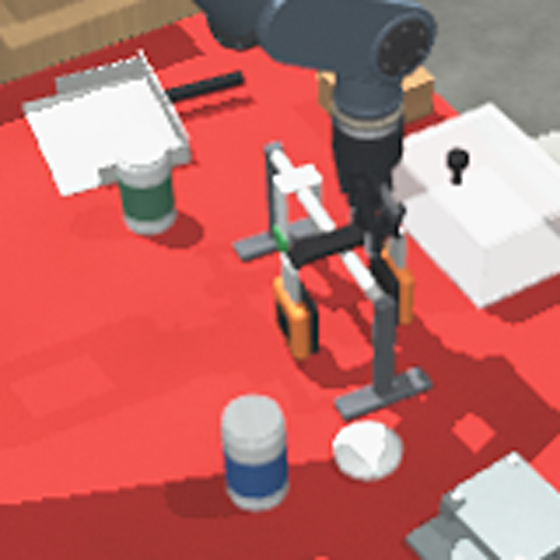

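The ears straddle the bar, one cup on each side (crest near (330,245)), and are clear of the tongs at (297,180). I'll lower slowly until they touch.

```bash
python3 -m creep '[{"slide":[0,0,0.15],"angular":[0,0,0],"claw":-1},{"slide":[0,0,0.15],"angular":[0,0,0],"claw":-1},{"slide":[0,0,0],"angular":[0,0,0],"claw":-1}]';python3 -m creep '[{"slide":[0,0,0.2],"angular":[0,0,0],"claw":-1},{"slide":[0,0,0],"angular":[0,0,0],"claw":-1}]'
```

```text
t: 6.03
tcp_pos: [0.6363, 0.1402, 0.1373]
tool_rot: [0.045, 0.999, -0.0, 0.0]
force: [-2.7, -0.7, 7.1]
finger_gap: 0.338
gripper_force: 70.4
t: 6.2
tcp_pos: [0.6367, 0.1404, 0.1367]
tool_rot: [0.045, 0.999, 0.0, 0.001]
force: [-2.4, 0.1, 10.5]
finger_gap: 0.334
gripper_force: 70.1
```

```bash
python3 -m creep '[{"slide":[0,0,-0.3],"angular":[0,0,0],"claw":-1},{"slide":[0,0,0],"angular":[0,0,0],"claw":-0.2},{"slide":[0,0,0],"angular":[0,0,0],"claw":0},{"slide":[0,0,0],"angular":[0,0,0],"claw":0.3},{"slide":[0,0,0],"angular":[0,0,0],"claw":0.6},{"slide":[0,0,0],"angular":[0,0,0],"claw":0.6},{"slide":[0,0,0],"angular":[0,0,0],"claw":0.6}]'; python3 -m creep '[{"slide":[0,0,-1],"angular":[0,0,0],"claw":0.6},{"slide":[0,0,-2],"angular":[0,0,0],"claw":0.6},{"slide":[0,0,-3],"angular":[0,0,0],"claw":0.6},{"slide":[0,0,-3],"angular":[0,0,0],"claw":0.6},{"slide":[0,0,-3],"angular":[0,0,0],"claw":0.6},{"slide":[0,0,0],"angular":[0,0,0],"claw":0.6}]'; python3 go.py 0.35 -0.284 0.2 116.6
```

```text
t: 6.78
tcp_pos: [0.6359, 0.1402, 0.136]
tool_rot: [0.045, 0.999, -0.0, -0.0]
force: [-0.3, 0.3, 0.5]
finger_gap: 0.802
gripper_force: 0.0
t: 7.28
tcp_pos: [0.64, 0.1406, 0.2645]
tool_rot: [0.045, 0.999, 0.001, 0.007]
force: [1.0, 0.5, 1.9]
finger_gap: 0.796
gripper_force: 0.0
turn [-0.002  0.015 -0.554] slide [ 44.94 -24.98   6.45] tcp [0.64   0.1406 0.2645] yaw 84.9 t 7.2833
```

```bash
python3 -m creep '[{"slide":[0,0,0],"angular":[0,0,-0.11],"claw":0.6},{"slide":[0,0,0],"angular":[0,0,-0.11],"claw":0.6},{"slide":[0,0,0],"angular":[0,0,-0.11],"claw":0.6},{"slide":[0,0,0],"angular":[0,0,-0.11],"claw":0.6},{"slide":[0,0,0],"angular":[0,0,-0.11],"claw":0.6},{"slide":[2.5,-1.4,0],"angular":[0,0,0],"claw":0.6},{"slide":[3,-1.7,0],"angular":[0,0,0],"claw":0.6},{"slide":[3,-1.7,0],"angular":[0,0,0],"claw":0.6},{"slide":[3,-1.7,0],"angular":[0,0,0],"claw":0.6},{"slide":[3,-1.7,0],"angular":[0,0,0],"claw":0.6}]';python3 -m creep '[{"slide":[3,-1.7,0.5],"angular":[0,0,0],"claw":0.6},{"slide":[3,-1.7,0.5],"angular":[0,0,0],"claw":0.6},{"slide":[3,-1.7,0.5],"angular":[0,0,0],"claw":0.6},{"slide":[3,-1.7,0.5],"angular":[0,0,0],"claw":0.6},{"slide":[3,-1.7,0.5],"angular":[0,0,0],"claw":0.6},{"slide":[3,-1.7,0.5],"angular":[0,0,0],"claw":0.6}]'; python3 go.py 0.35 -0.284 0.15 116.6; python3 - <<'E'
from h import *
s=viewer.snapshot("side"); t=viewer.snapshot("top"); print(manip.sense()["q"])
a=s[110:310,220:420]; b=t[130:330,190:390]
cv2.imwrite("pics/g5.png",cv2.resize(np.hstack([a,b]),None,fx=2,fy=2))
E
```

```text
t: 8.12
tcp_pos: [0.5414, 0.0014, 0.2566]
tool_rot: [-0.228, 0.974, -0.0, 0.0]
force: [-0.7, -0.3, 0.5]
finger_gap: 0.802
gripper_force: 0.0
t: 8.62
tcp_pos: [0.4255, -0.1701, 0.2267]
tool_rot: [-0.228, 0.974, -0.0, 0.0]
force: [1.9, -1.2, 0.4]
finger_gap: 0.8
gripper_force: 0.0
turn [-0.001  0.001 -0.004] slide [11.85 -6.8   7.67] tcp [ 0.4255 -0.1701  0.2267] yaw 116.4 t 8.6167
[-6.29540115e-01  3.11920313e-01  1.84234917e+00 -1.70667451e-03
  9.88260022e-01 -2.65365707e+00]
```

View pics/g5.png

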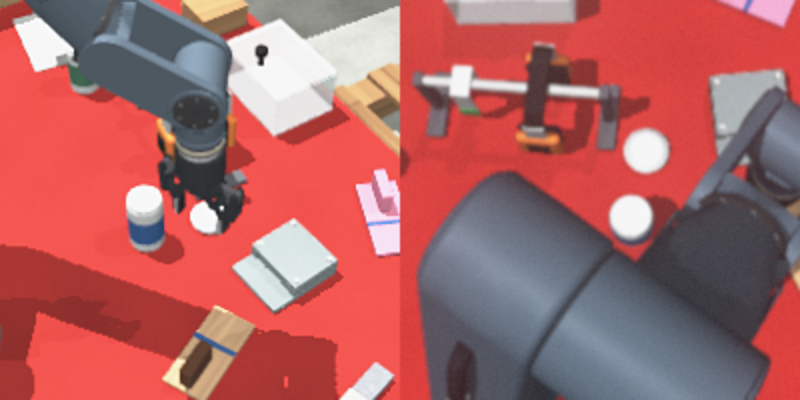

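The ears hang on the bar (crest from (542,45) to (535,130)) and the tongs are undisturbed. Joint 6 would run out of range near the paddle, so I'll turn the wrist half a turn the other way.

```bash
for i in 1; do python3 -m creep '[{"slide":[0,0,0],"angular":[0,0,0.12],"claw":0.6},{"slide":[0,0,0],"angular":[0,0,0.12],"claw":0.6},{"slide":[0,0,0],"angular":[0,0,0.12],"claw":0.6},{"slide":[0,0,0],"angular":[0,0,0.12],"claw":0.6},{"slide":[0,0,0],"angular":[0,0,0.12],"claw":0.6},{"slide":[0,0,0],"angular":[0,0,0.12],"claw":0.6},{"slide":[0,0,0],"angular":[0,0,0.12],"claw":0.6},{"slide":[0,0,0],"angular":[0,0,0.12],"claw":0.6},{"slide":[0,0,0],"angular":[0,0,0.12],"claw":0.6},{"slide":[0,0,0],"angular":[0,0,0.12],"claw":0.6}]' >/dev/null; done; python3 -m creep '[{"slide":[0,0,0],"angular":[0,0,0.12],"claw":0.6},{"slide":[0,0,0],"angular":[0,0,0.12],"claw":0.6},{"slide":[0,0,0],"angular":[0,0,0.12],"claw":0.6},{"slide":[0,0,0],"angular":[0,0,0.12],"claw":0.6},{"slide":[0,0,0],"angular":[0,0,0.12],"claw":0.6},{"slide":[0,0,0],"angular":[0,0,0.12],"claw":0.6},{"slide":[0,0,0],"angular":[0,0,0.12],"claw":0.6},{"slide":[0,0,0],"angular":[0,0,0.12],"claw":0.6},{"slide":[0,0,0],"angular":[0,0,0.12],"claw":0.6},{"slide":[0,0,0],"angular":[0,0,0.12],"claw":0.6}]'; python3 -m creep '[{"slide":[0,0,0],"angular":[0,0,0.12],"claw":0.6},{"slide":[0,0,0],"angular":[0,0,0.12],"claw":0.6},{"slide":[0,0,0],"angular":[0,0,0.12],"claw":0.6},{"slide":[0,0,0],"angular":[0,0,0.12],"claw":0.6},{"slide":[0,0,0],"angular":[0,0,0.12],"claw":0.6},{"slide":[0,0,0],"angular":[0,0,0.12],"claw":0.6},{"slide":[0,0,0],"angular":[0,0,0],"claw":0.6}]'; python3 go.py 0.3545 -0.282 0.1 116.6
```

```text
t: 10.38
tcp_pos: [0.4271, -0.1683, 0.2268]
tool_rot: [0.826, 0.563, 0.0, 0.0]
force: [-0.0, 0.0, 0.7]
finger_gap: 0.799
gripper_force: 0.0
t: 10.97
tcp_pos: [0.427, -0.1684, 0.2267]
tool_rot: [0.971, 0.238, 0.0, 0.0]
force: [-0.1, 0.8, 0.4]
finger_gap: 0.799
gripper_force: 0.0
turn [ 0.    -0.001  0.016] slide [-11.57   6.91  12.67] tcp [ 0.427  -0.1684  0.2267] yaw -62.5 t 10.9667
```

```bash
python3 -m creep '[{"slide":[0,0,0],"angular":[0,0,0.016],"claw":0.6},{"slide":[-2.4,1.4,1.5],"angular":[0,0,0],"claw":0.6},{"slide":[-2.4,1.4,1.5],"angular":[0,0,0],"claw":0.6},{"slide":[-2.4,1.4,1.5],"angular":[0,0,0],"claw":0.6},{"slide":[-2.4,1.4,1.5],"angular":[0,0,0],"claw":0.6},{"slide":[-2,1.3,1.5],"angular":[0,0,0],"claw":0.6},{"slide":[0,0,2.5],"angular":[0,0,0],"claw":0.6},{"slide":[0,0,2],"angular":[0,0,0],"claw":0.6},{"slide":[0,0,0],"angular":[0,0,0],"claw":0.6}]'; python3 go.py 0.3545 -0.282 0.022 116.6;  python3 - <<'E'
from h import *
s=viewer.snapshot("side"); t=viewer.snapshot("top"); print(manip.sense()["q"])
a=s[210:335,270:395]; b=t[200:325,340:465]
cv2.imwrite("pics/g6.png",cv2.resize(np.hstack([a,b]),None,fx=3.2,fy=3.2,interpolation=cv2.INTER_CUBIC))
E
```

```text
t: 11.72
tcp_pos: [0.3524, -0.2815, 0.1037]
tool_rot: [0.973, 0.231, -0.001, -0.003]
force: [-0.4, -0.3, -0.2]
finger_gap: 0.804
gripper_force: 0.0
turn [-0.006  0.001  0.002] slide [0.17 0.14 8.17] tcp [ 0.3524 -0.2815  0.1037] yaw -63.3 t 11.7167
[-9.21395832e-01  5.22292970e-01  1.96987370e+00  1.27920674e-04
  6.50998478e-01  1.82225585e-01]
```

View pics/g6.png

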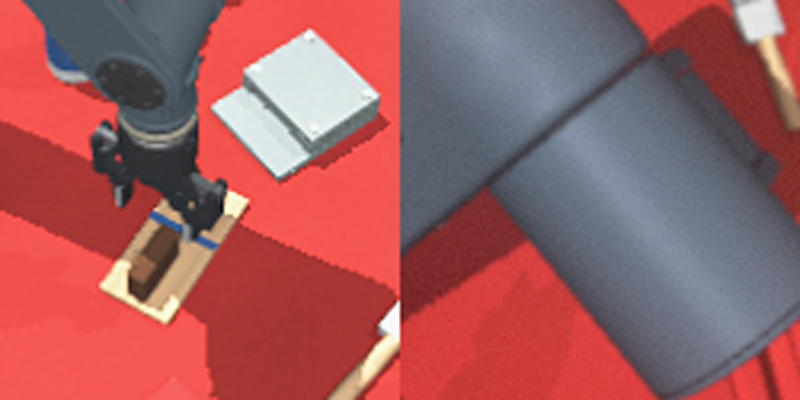

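The side half shows the fingers lined up on either side of the rib (about (155,255)). I'll descend and grip.

```bash
python3 -m creep '[{"slide":[0.1,0.1,2],"angular":[0,0,0],"claw":0.6},{"slide":[0,0,2],"angular":[0,0,0],"claw":0.6},{"slide":[0,0,2],"angular":[0,0,0],"claw":0.6},{"slide":[0,0,1.2],"angular":[0,0,0],"claw":0.6},{"slide":[0,0,0.6],"angular":[0,0,0],"claw":0.6},{"slide":[0,0,0],"angular":[0,0,0],"claw":0.6}]'; python3 -m creep '[{"slide":[0,0,0],"angular":[0,0,0],"claw":-1},{"slide":[0,0,0],"angular":[0,0,0],"claw":-1},{"slide":[0,0,0],"angular":[0,0,0],"claw":-1},{"slide":[0,0,0],"angular":[0,0,0],"claw":-1},{"slide":[0,0,0],"angular":[0,0,0],"claw":-1},{"slide":[0,0,0],"angular":[0,0,0],"claw":-1},{"slide":[0,0,0],"angular":[0,0,0],"claw":-1},{"slide":[0,0,0],"angular":[0,0,0],"claw":-1}]' 60;  python3 go.py 0.3545 -0.282 0.022 116.6
```

```text
t: 12.32
tcp_pos: [0.3557, -0.2832, 0.0284]
tool_rot: [0.973, 0.231, 0.0, 0.0]
force: [1.0, -0.3, 0.2]
finger_gap: 0.799
gripper_force: 0.0
t: 12.98
tcp_pos: [0.3551, -0.2829, 0.0294]
tool_rot: [0.973, 0.231, 0.0, 0.0]
force: [-0.5, 1.6, 7.6]
finger_gap: 0.265
gripper_force: 59.9
turn [ 0.    -0.     0.002] slide [-0.01 -0.11  0.74] tcp [ 0.3551 -0.2829  0.0294] yaw -63.3 t 12.9833
```

```bash
python3 -m creep '[{"slide":[0,0,-1],"angular":[0,0,0],"claw":-1},{"slide":[0,0,-2],"angular":[0,0,0],"claw":-1},{"slide":[0,0,-2],"angular":[0,0,0],"claw":-1},{"slide":[0,0,-1],"angular":[0,0,0],"claw":-1},{"slide":[0,0,0],"angular":[0,0,0.1],"claw":-1},{"slide":[0,0,0],"angular":[0,0,0.1],"claw":-1},{"slide":[0,0,0],"angular":[0,0,0.1],"claw":-1},{"slide":[0,0,0],"angular":[0,0,0.07],"claw":-1},{"slide":[0,0,0],"angular":[0,0,0],"claw":-1}]'; python3 go.py 0.4187 -0.2075 0.079 95.5
```

```text
t: 13.73
tcp_pos: [0.3552, -0.2832, 0.0887]
tool_rot: [0.999, 0.047, 0.0, 0.0]
force: [-0.0, 0.2, -1.2]
finger_gap: 0.269
gripper_force: 58.7
turn [ 0.001 -0.    -0.001] slide [ 7.05 -6.93  0.97] tcp [ 0.3552 -0.2832  0.0887] yaw -84.6 t 13.7333
```

```bash
python3 -m creep '[{"slide":[1.4,-1.4,0],"angular":[0,0,0],"claw":-1},{"slide":[1.4,-1.4,0],"angular":[0,0,0],"claw":-1},{"slide":[1.4,-1.4,0],"angular":[0,0,0],"claw":-1},{"slide":[1.4,-1.4,0],"angular":[0,0,0],"claw":-1},{"slide":[1.4,-1.3,0],"angular":[0,0,0],"claw":-1},{"slide":[0,0,0],"angular":[0,0,0],"claw":-1},{"slide":[0,0,0],"angular":[0,0,0],"claw":-1}]'; python3 go.py 0.4187 -0.2075 0.049 95.5;  python3 - <<'E'
from h import *
s=viewer.snapshot("side"); t=viewer.snapshot("top")
cv2.imwrite("pics/s7.png",s);cv2.imwrite("pics/t7.png",t)
a=s[195:320,290:415]; b=t[150:275,330:455]
cv2.imwrite("pics/g7.png",cv2.resize(np.hstack([a,b]),None,fx=3.2,fy=3.2,interpolation=cv2.INTER_CUBIC))
E
```

```text
t: 14.32
tcp_pos: [0.4185, -0.2072, 0.0884]
tool_rot: [0.999, 0.05, 0.0, 0.0]
force: [0.4, -0.1, -1.5]
finger_gap: 0.268
gripper_force: 58.7
turn [ 0.    -0.     0.004] slide [0.01 0.03 3.94] tcp [ 0.4185 -0.2072  0.0884] yaw -84.3 t 14.3167
```

View pics/g7.png

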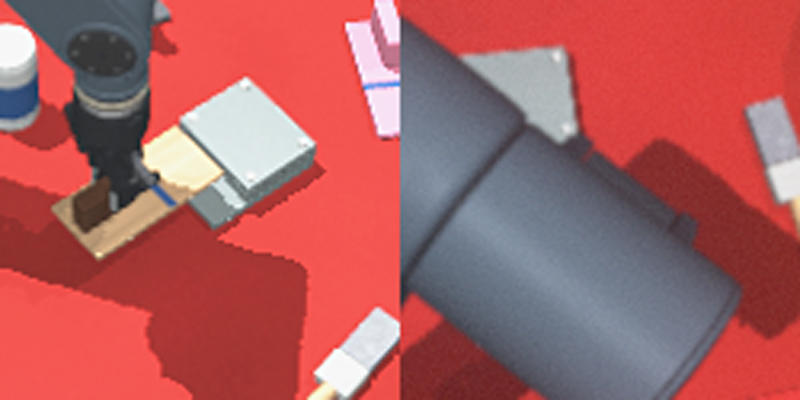

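The side half shows the blade level and roughly aligned in front of the slot: corners at about (50,208), (97,260), (222,177), (175,126). That uses up my picture views, so from here I work numerically.

```bash
python3 - <<'E'
from h import *
q=onz("side",np.array([[175,126],[222,177],[97,260],[50,208]])/3.2+[290,195],.069)
print(np.round(q,3),np.linalg.norm(q[0]-q[3]),np.linalg.norm(q[1]-q[2]),np.linalg.norm(q[0]-q[1]))
ax=q[0]+q[1]-q[2]-q[3]; u=ax/np.linalg.norm(ax); print("paddle yaw",np.degrees(np.arctan2(u[1],u[0])),"origin",q.mean(0)-.04*u)
# dock, same image, by mask-free corner refinement
im=cv2.cvtColor(cv2.imread("pics/side0.png"),cv2.COLOR_BGR2GRAY)
c=np.float32(np.array([[455,285],[522,347],[460,393],[393,330]])/3+[215,125]).reshape(-1,1,2)
c2=cv2.cornerSubPix(im,c.copy(),(3,3),(-1,-1),(3,50,.01)); d=onz("side",c2[:,0],.042); print("dock side",np.round(d,3),d.mean(0))
im=cv2.imread("pics/top0.png"); hsv=cv2.cvtColor(im,cv2.COLOR_BGR2HSV)
m=(hsv[...,1]<90).astype(np.uint8); m[:155]=0;m[220:]=0;m[:,:335]=0;m[:,400:]=0
n,l,st,ce=cv2.connectedComponentsWithStats(m); i=1+st[1:,4].argmax(); r=cv2.minAreaRect(np.argwhere(l==i)[:,::-1].astype(np.float32)); print(r,st[i])
b=onz("top",cv2.boxPoints(r),.03); print(np.round(b,3))
# fit right/left edges of the top face rows 168..190
ys=np.arange(166,194); L=[np.flatnonzero(l[y]==i).min() for y in ys]; Rr=[np.flatnonzero(l[y]==i).max() for y in ys]
ys2=np.arange(196,210); print(L,Rr)
xs=np.arange(350,382); B=[np.flatnonzero(l[:,x]==i).max() for x in xs]; T=[np.flatnonzero(l[:,x]==i).min() for x in xs]
for nm,a,z in(("front sill",B,.012),("back top",T,.042)):
    p=np.polyfit(xs,a,1); w=onz("top",[[350,np.polyval(p,350)],[382,np.polyval(p,382)]],z); e=w[0]-w[1]; print(nm,np.round(w,4),"x-axis yaw",np.degrees(np.arctan2(e[1],e[0]))-90)
E
```

```text
[[ 0.534 -0.158  0.069]
 [ 0.539 -0.24   0.069]
 [ 0.373 -0.258  0.069]
 [ 0.365 -0.178  0.069]] 0.17067629613322716 0.1667071936643182 0.08266125035335042
paddle yaw 6.493971553985326 origin [ 0.41305693 -0.21309011  0.069     ]
dock side [[ 0.655 -0.123  0.042]
 [ 0.664 -0.242  0.042]
 [ 0.564 -0.261  0.042]
 [ 0.549 -0.146  0.042]] [ 0.60767378 -0.19297588  0.042     ]
((365.51177978515625, 188.44705200195312), (46.064517974853516, 38.861576080322266), 84.0938491821289) [ 345  165   41   49 1742]
[[ 0.659 -0.122  0.03 ]
 [ 0.67  -0.249  0.03 ]
 [ 0.516 -0.257  0.03 ]
 [ 0.505 -0.132  0.03 ]]
[np.int64(359), np.int64(349), np.int64(345), np.int64(345), np.int64(345), np.int64(345), np.int64(345), np.int64(345), np.int64(345), np.int64(345), np.int64(345), np.int64(345), np.int64(345), np.int64(345), np.int64(346), np.int64(346), np.int64(346), np.int64(346), np.int64(346), np.int64(346), np.int64(346), np.int64(346), np.int64(347), np.int64(347), np.int64(347), np.int64(347), np.int64(347), np.int64(347)] [np.int64(381), np.int64(381), np.int64(382), np.int64(382), np.int64(382), np.int64(382), np.int64(382), np.int64(382), np.int64(383), np.int64(383), np.int64(383), np.int64(383), np.int64(383), np.int64(383), np.int64(383), np.int64(384), np.int64(384), np.int64(384), np.int64(384), np.int64(384), np.int64(384), np.int64(384), np.int64(385), np.int64(385), np.int64(385), np.int64(385), np.int64(385), np.int64(385)]
front sill [[ 0.5111 -0.1386  0.012 ]
 [ 0.5201 -0.2428  0.012 ]] x-axis yaw 4.955371551319885
back top [[ 0.6558 -0.141   0.042 ]
 [ 0.6625 -0.2454  0.042 ]] x-axis yaw 3.636570004777809
```

```bash
python3 -m creep '[{"slide":[0,-0.2,1],"angular":[0,0,0.008],"claw":-1},{"slide":[0,0,1.5],"angular":[0,0,0],"claw":-1},{"slide":[0,0,1],"angular":[0,0,0],"claw":-1},{"slide":[0,0,0.5],"angular":[0,0,0],"claw":-1},{"slide":[0,0,0],"angular":[0,0,0],"claw":-1},{"slide":[0,0,0],"angular":[0,0,0],"claw":-1}]'; python3 go.py 0.513 -0.1965 0.0455 95.2;
```

```text
t: 14.92
tcp_pos: [0.4177, -0.2063, 0.0483]
tool_rot: [0.999, 0.043, -0.0, -0.0]
force: [0.2, 1.0, -2.0]
finger_gap: 0.271
gripper_force: 58.8
turn [-0.     0.    -0.004] slide [ 9.58 -0.12  0.28] tcp [ 0.4177 -0.2063  0.0483] yaw -85.0 t 14.9167
```

```bash
python3 -m creep '[{"slide":[0,-0.1,0.3],"angular":[0,0,0],"claw":-1},{"slide":[0.6,0,0],"angular":[0,0,0],"claw":-1},{"slide":[0.6,0,0],"angular":[0,0,0],"claw":-1},{"slide":[0.6,0,0],"angular":[0,0,0],"claw":-1},{"slide":[0.6,0,0],"angular":[0,0,0],"claw":-1},{"slide":[0.6,0,0],"angular":[0,0,0],"claw":-1},{"slide":[0,0,0],"angular":[0,0,0],"claw":-1}]'; python3 go.py 0.513 -0.1965 0.0455 95.2
```

```text
t: 15.5
tcp_pos: [0.4499, -0.2026, 0.0456]
tool_rot: [0.999, 0.044, 0.001, 0.001]
force: [-0.4, -0.4, -1.0]
finger_gap: 0.275
gripper_force: 58.8
turn [ 0.002 -0.002 -0.002] slide [ 6.34 -0.04  0.01] tcp [ 0.4499 -0.2026  0.0456] yaw -84.9 t 15.5
```

```bash
python3 -m creep '[{"slide":[0.8,0,0],"angular":[0,0,0],"claw":-1},{"slide":[0.8,0,0],"angular":[0,0,0],"claw":-1},{"slide":[0.8,0,0],"angular":[0,0,0],"claw":-1},{"slide":[0.8,0,0],"angular":[0,0,0],"claw":-1},{"slide":[0.8,0,0],"angular":[0,0,0],"claw":-1},{"slide":[0.8,0,0],"angular":[0,0,0],"claw":-1},{"slide":[0.5,0,0],"angular":[0,0,0],"claw":-1},{"slide":[0,0,0],"angular":[0,0,0],"claw":-1},{"slide":[0,0,0],"angular":[0,0,0],"claw":-1}]'; python3 go.py 0.513 -0.1965 0.0455 95.2
python3 - <<'E'
from h import *
s=viewer.snapshot("side"); t=viewer.snapshot("top"); cv2.imwrite("pics/s8.png",s)
hsv=cv2.cvtColor(s,cv2.COLOR_BGR2HSV)
m=((hsv[...,0]>100)&(hsv[...,0]<130)&(hsv[...,1]>90)).astype(np.uint8); m[:200]=0;m[320:]=0;m[:,:310]=0;m[:,420:]=0
n,l,st,ce=cv2.connectedComponentsWithStats(m); print(st[1:],ce[1:])
for i in range(1,n):
    p=np.argwhere(l==i)[:,::-1]; 
    if len(p)>8: print(np.round(onz("side",cv2.boxPoints(cv2.minAreaRect(p.astype(np.float32))),.026),3))
E
```

```text
t: 16.25
tcp_pos: [0.5007, -0.1973, 0.0452]
tool_rot: [0.999, 0.044, -0.0, -0.0]
force: [-0.7, 0.4, -0.8]
finger_gap: 0.274
gripper_force: 58.8
turn [-0.     0.    -0.002] slide [ 1.23  0.03 -0.03] tcp [ 0.5007 -0.1973  0.0452] yaw -84.9 t 16.25
[[404 220  16   3  19]
 [355 247   7   7  18]] [[411.10526316 220.94736842]
 [358.16666667 250.16666667]]
[[ 0.773 -0.196  0.026]
 [ 0.825 -0.221  0.026]
 [ 0.822 -0.225  0.026]
 [ 0.771 -0.2    0.026]]
[[ 0.551 -0.2    0.026]
 [ 0.557 -0.199  0.026]
 [ 0.56  -0.228  0.026]
 [ 0.554 -0.23   0.026]]
```

```bash
cat > prof.py <<'E'
import sys; from h import *
def prof(im,z,ys=(-.032,-.028,-.024,-.020)):
    a=np.radians(5.1); u=np.array([np.cos(a),np.sin(a),0]); v=np.array([-u[1],u[0],0]); m=np.array([.558,-.1945,z])
    ss=np.arange(-36,25,2)/1e3
    P=np.array([[m+s*u+y*v for s in ss] for y in ys]); uv=proj("side",P.reshape(-1,3)).astype(np.float32).reshape(len(ys),-1,2)
    c=cv2.remap(im,uv[...,0],uv[...,1],cv2.INTER_LINEAR).mean(0).round().astype(int)
    for s,x in zip(ss,c): print(int(round(s*1e3)),x,end="; ")
    print()
if __name__=="__main__":
    im=cv2.imread(sys.argv[1]) if len(sys.argv)>2 else viewer.snapshot("side"); cv2.imwrite(sys.argv[1],im); prof(im,float(sys.argv[-1]) if len(sys.argv)>2 else .022)
E
python3 prof.py pics/s8.png .0258; echo; python3 - <<'E'
from prof import *
im=cv2.imread("pics/side0.png"); prof(im,.042,(-.03,-.01,.01,.03)); prof(im,.012,(-.03,-.01,.01,.03))
E
```

```text
-36 [128 168 204]; -34 [128 167 204]; -32 [128 167 203]; -30 [129 167 203]; -28 [129 167 203]; -26 [128 166 202]; -24 [126 164 202]; -22 [126 164 202]; -20 [128 168 205]; -18 [137 179 214]; -16 [152 194 224]; -14 [164 204 229]; -12 [179 204 224]; -10 [195 194 203]; -8 [208 168 150]; -6 [217 148 102]; -4 [220 141  88]; -2 [222 153 117]; 0 [214 184 180]; 2 [189 201 220]; 4 [156 186 210]; 6 [131 158 178]; 8 [129 142 149]; 10 [160 164 156]; 12 [208 208 196]; 14 [234 234 222]; 16 [238 237 227]; 18 [236 236 226]; 20 [234 235 225]; 22 [235 235 226]; 24 [235 236 227]; 

-36 [228 229 218]; -34 [229 229 218]; -32 [229 229 218]; -30 [229 229 218]; -28 [227 227 216]; -26 [224 224 212]; -24 [221 221 209]; -22 [220 220 207]; -20 [219 220 206]; -18 [219 219 206]; -16 [220 219 206]; -14 [220 220 206]; -12 [213 213 199]; -10 [194 194 180]; -8 [165 164 152]; -6 [135 135 125]; -4 [118 118 110]; -2 [114 113 105]; 0 [129 129 120]; 2 [165 166 153]; 4 [208 208 194]; 6 [227 228 215]; 8 [230 231 220]; 10 [230 230 219]; 12 [228 228 218]; 14 [228 228 217]; 16 [227 228 216]; 18 [228 228 216]; 20 [228 227 216]; 22 [228 227 217]; 24 [228 228 217]; 
-36 [230 230 218]; -34 [229 229 218]; -32 [228 228 217]; -30 [228 228 217]; -28 [228 228 218]; -26 [228 228 218]; -24 [228 228 218]; -22 [229 228 218]; -20 [229 229 218]; -18 [229 228 218]; -16 [229 228 218]; -14 [228 228 218]; -12 [226 225 214]; -10 [222 222 211]; -8 [220 220 208]; -6 [220 220 207]; -4 [220 220 207]; -2 [220 220 207]; 0 [221 220 208]; 2 [219 218 205]; 4 [210 210 195]; 6 [183 183 169]; 8 [150 150 139]; 10 [127 127 118]; 12 [119 119 111]; 14 [124 124 114]; 16 [144 144 133]; 18 [182 182 170]; 20 [218 218 205]; 22 [230 230 218]; 24 [230 230 220];
```

```bash
python3 -m creep '[{"slide":[0.6,0,0],"angular":[0,0,0],"claw":-1},{"slide":[0.6,0,0],"angular":[0,0,0],"claw":-1},{"slide":[0,0,0],"angular":[0,0,0],"claw":-1},{"slide":[0,0,0.2],"angular":[0,0,0],"claw":-1},{"slide":[0,0,0.1],"angular":[0,0,0],"claw":-1},{"slide":[0,0,0],"angular":[0,0,0],"claw":-1}]';python3 -m creep '[{"slide":[0,0,0.1],"angular":[0,0,0],"claw":-1},{"slide":[0,0,0],"angular":[0,0,0],"claw":-1}]'; python3 go.py 0.513 -0.1965 0.0414 95.2; python3 prof.py pics/s9.png
```

```text
t: 16.85
tcp_pos: [0.5121, -0.1962, 0.0419]
tool_rot: [0.999, 0.044, -0.0, -0.0]
force: [-0.1, -1.1, -1.4]
finger_gap: 0.266
gripper_force: 58.8
t: 17.02
tcp_pos: [0.5123, -0.1964, 0.0415]
tool_rot: [0.999, 0.044, -0.0, -0.0]
force: [-1.9, 0.0, 1.4]
finger_gap: 0.267
gripper_force: 59.1
turn [-0.     0.    -0.003] slide [0.06 0.02 0.01] tcp [ 0.5123 -0.1964  0.0415] yaw -85.0 t 17.0167
-36 [129 168 205]; -34 [129 168 205]; -32 [129 168 205]; -30 [129 168 204]; -28 [129 168 204]; -26 [129 168 204]; -24 [128 167 204]; -22 [128 167 203]; -20 [128 167 203]; -18 [128 167 203]; -16 [129 168 204]; -14 [130 170 206]; -12 [135 177 214]; -10 [147 189 221]; -8 [162 204 230]; -6 [173 214 235]; -4 [175 217 237]; -2 [176 218 239]; 0 [179 209 229]; 2 [186 175 182]; 4 [180 133 119]; 6 [153 101  71]; 8 [132  99  74]; 10 [127 114  99]; 12 [138 135 124]; 14 [159 160 149]; 16 [178 178 167]; 18 [188 188 178]; 20 [197 197 186]; 22 [216 216 205]; 24 [226 226 215];
```

The line's near edge is now within about 1 mm of the mouth and the blade is touching the floor. I'll release and retreat.

```bash
python3 -m creep '[{"slide":[0,0,0.05],"angular":[0,0,0],"claw":-1},{"slide":[0,0,0],"angular":[0,0,0],"claw":-0.3},{"slide":[0,0,0],"angular":[0,0,0],"claw":-0.1},{"slide":[0,0,0],"angular":[0,0,0],"claw":0.2},{"slide":[0,0,0],"angular":[0,0,0],"claw":0.5},{"slide":[0,0,0],"angular":[0,0,0],"claw":0.5},{"slide":[0,0,0],"angular":[0,0,0],"claw":0.5}]'; python3 -m creep '[{"slide":[0,0,-1],"angular":[0,0,0],"claw":0.5},{"slide":[0,0,-2.5],"angular":[0,0,0],"claw":0.5},{"slide":[0,0,-3],"angular":[0,0,0],"claw":0.5},{"slide":[0,0,-3],"angular":[0,0,0],"claw":0.5},{"slide":[0,0,-3],"angular":[0,0,0],"claw":0.5},{"slide":[0,0,-3],"angular":[0,0,0],"claw":0.5},{"slide":[-3,3,-1],"angular":[0,0,0],"claw":0.5},{"slide":[-2,3,0],"angular":[0,0,0],"claw":0.5},{"slide":[-1,3,0],"angular":[0,0,0],"claw":0.5},{"slide":[0,3,0],"angular":[0,0,0],"claw":0.5}]';python3 -m creep '[{"slide":[0,3,0],"angular":[0,0,0],"claw":0.5},{"slide":[0,3,0],"angular":[0,0,0],"claw":0.5},{"slide":[0,3,0],"angular":[0,0,0],"claw":0.5},{"slide":[0,0,0],"angular":[0,0,0],"claw":0.5},{"slide":[0,0,0],"angular":[0,0,0],"claw":0.5}]'; python3 prof.py pics/s10.png
python3 - <<'E'
from h import *
t=viewer.snapshot("top"); cv2.imwrite("pics/t10.png",t); s=cv2.imread("pics/s10.png")
# blade: tan pixels in side view
hsv=cv2.cvtColor(s,cv2.COLOR_BGR2HSV)
m=((hsv[...,0]>8)&(hsv[...,0]<30)&(hsv[...,1]>50)&(hsv[...,1]<170)&(hsv[...,2]>120)).astype(np.uint8); m[:220]=0;m[315:]=0;m[:,:300]=0;m[:,385:]=0
n,l,st,ce=cv2.connectedComponentsWithStats(m);i=1+st[1:,4].argmax();p=np.argwhere(l==i)[:,::-1].astype(np.float32)
print(st[i],np.round(onz("side",cv2.boxPoints(cv2.minAreaRect(p)),.022),3))
# ears crest: dark pixels near bar in top; compare with t0 tongs
d=cv2.absdiff(cv2.imread("pics/top0.png"),t).max(2); print("tongs diff",d[160:185,212:232].mean(), "brush",d[175:245,435:470].mean(),"flat",d[195:217,302:325].mean())
g=(t.max(2)<75).astype(np.uint8); g[:145]=0;g[200:]=0;g[:,:235]=0;g[:,285:]=0
n,l,st,ce=cv2.connectedComponentsWithStats(g);i=1+st[1:,4].argmax();r=cv2.minAreaRect(np.argwhere(l==i)[:,::-1].astype(np.float32)); w=onz("top",cv2.boxPoints(r),.162);print("crest",st[i],np.round(w,3),w.mean(0))
E
```

```text
t: 17.65
tcp_pos: [0.5126, -0.1965, 0.0407]
tool_rot: [0.999, 0.044, -0.0, -0.0]
force: [0.5, -0.5, 1.1]
finger_gap: 0.747
gripper_force: 0.0
t: 18.48
tcp_pos: [0.4623, -0.3203, 0.2068]
tool_rot: [0.999, 0.044, -0.0, -0.0]
force: [1.3, 0.4, 0.2]
finger_gap: 0.751
gripper_force: 0.0
t: 18.9
tcp_pos: [0.4721, -0.411, 0.2057]
tool_rot: [0.999, 0.043, 0.0, 0.0]
force: [-0.4, 1.8, -0.4]
finger_gap: 0.756
gripper_force: 0.0
-36 [160 198 224]; -34 [162 200 224]; -32 [164 200 224]; -30 [168 206 228]; -28 [167 204 226]; -26 [171 208 228]; -24 [174 211 231]; -22 [172 209 229]; -20 [163 199 222]; -18 [165 203 226]; -16 [182 222 238]; -14 [201 237 246]; -12 [213 245 248]; -10 [215 245 248]; -8 [212 244 248]; -6 [206 242 248]; -4 [201 242 250]; -2 [200 242 252]; 0 [194 234 248]; 2 [176 200 219]; 4 [142 142 154]; 6 [102  86  79]; 8 [73 57 47]; 10 [57 48 42]; 12 [53 48 45]; 14 [51 49 47]; 16 [52 50 48]; 18 [52 50 48]; 20 [54 52 49]; 22 [56 53 51]; 24 [56 53 52]; 
[328 240  36  29 321] [[ 0.459 -0.164  0.022]
 [ 0.572 -0.15   0.022]
 [ 0.564 -0.236  0.022]
 [ 0.454 -0.247  0.022]]
tongs diff 6.51 brush 102.22897959183673 flat 13.015810276679842
crest [263 164  11   7  32] [[0.613 0.127 0.162]
 [0.631 0.127 0.162]
 [0.631 0.098 0.162]
 [0.612 0.098 0.162]] [0.62168279 0.11251155 0.162     ]
```

```bash
python3 -m creep '[{"slide":[0,-2,-3],"angular":[0,0,0],"claw":0.5},{"slide":[0,-2,-3],"angular":[0,0,0],"claw":0.5},{"slide":[0,-2,-3],"angular":[0,0,0],"claw":0.5},{"slide":[0,-3.5,0],"angular":[0,0,0],"claw":0.5},{"slide":[0,-3.5,0],"angular":[0,0,0],"claw":0.5},{"slide":[0,-3.5,0],"angular":[0,0,0],"claw":0.5},{"slide":[0,-3.5,0],"angular":[0,0,0],"claw":0.5},{"slide":[0,-3.5,0],"angular":[0,0,0],"claw":0.5},{"slide":[0,-3.5,0],"angular":[0,0,0],"claw":0.5},{"slide":[0,-3.5,0],"angular":[0,0,0],"claw":0.5}]' >/dev/null; python3 -m creep '[{"slide":[0,-3.5,0],"angular":[0,0,0],"claw":0.5},{"slide":[0,-3.5,0],"angular":[0,0,0],"claw":0.5},{"slide":[0,-3.5,0],"angular":[0,0,0],"claw":0.5},{"slide":[0,-3.5,0],"angular":[0,0,0],"claw":0.5},{"slide":[0,-3.5,0],"angular":[0,0,0],"claw":0.5},{"slide":[0,-3.5,0],"angular":[0,0,0],"claw":0.5},{"slide":[0,-3.5,0],"angular":[0,0,0],"claw":0.5},{"slide":[0,-3.5,0],"angular":[0,0,0],"claw":0.5},{"slide":[0,-3.5,0],"angular":[0,0,0],"claw":0.5},{"slide":[0,-3.5,0],"angular":[0,0,0],"claw":0.5}]'; python3 -m creep '[{"slide":[0,-3.5,0],"angular":[0,0,0],"claw":0.5},{"slide":[0,-3.5,0],"angular":[0,0,0],"claw":0.5},{"slide":[0,-3.5,0],"angular":[0,0,0],"claw":0.5},{"slide":[0,-3.5,0],"angular":[0,0,0],"claw":0.5},{"slide":[0,0,0],"angular":[0,0,0],"claw":0.5}]';  python3 prof.py pics/s11.png
python3 - <<'E'
from h import *
t=viewer.snapshot("top"); cv2.imwrite("pics/t11.png",t); s=cv2.imread("pics/s11.png")
for n,im,z in(("side",s,.022),("top",t,.022)):
    a=np.radians(5.1); u=np.array([np.cos(a),np.sin(a),0]); v=np.array([-u[1],u[0],0]); m=np.array([.558,-.1945,z])
    for nm,S,Y in(("along",np.arange(-110,20,5)/1e3,[-.03,-.025]),):
        P=np.array([[m+q*u+y*v for q in S] for y in Y]).reshape(-1,3); uv=proj(n,P).astype(np.float32).reshape(len(Y),-1,2)
        c=cv2.remap(im,uv[...,0],uv[...,1],1).mean(0).astype(int); print(n,nm,[(int(q*1e3),*x) for q,x in zip(S.round(4),c.tolist())])
    S=[-.03,-.025]; Y=np.arange(-56,60,4)/1e3
    P=np.array([[m+q*u+y*v for y in Y] for q in S]).reshape(-1,3); uv=proj(n,P).astype(np.float32).reshape(len(S),-1,2)
    c=cv2.remap(im,uv[...,0],uv[...,1],1).mean(0).astype(int); print(n,"across",[(int(q*1e3),*x) for q,x in zip(Y.round(4),c.tolist())])
d=cv2.absdiff(cv2.imread("pics/top0.png"),t).max(2); print("tongs",d[160:185,212:232].mean(),"brush",d[175:245,435:470].mean(),"flat",d[195:217,302:325].mean(),"blue",d[225:250,295:317].mean(),"green",d[198:224,148:178].mean())
g=(t.max(2)<75).astype(np.uint8); g[:145]=0;g[215:]=0;g[:,:235]=0;g[:,285:]=0
n,l,st,ce=cv2.connectedComponentsWithStats(g); print(st[1:][st[1:,4]>20])
E
```

```text
t: 20.67
tcp_pos: [0.4126, 0.2452, 0.2956]
tool_rot: [0.999, 0.045, -0.0, 0.0]
force: [0.8, 0.5, -0.2]
finger_gap: 0.747
gripper_force: 0.0
t: 21.08
tcp_pos: [0.4002, 0.3881, 0.2956]
tool_rot: [0.999, 0.047, 0.0, -0.002]
force: [0.9, 0.8, -0.5]
finger_gap: 0.75
gripper_force: 0.0
-36 [156 195 221]; -34 [158 196 222]; -32 [160 197 221]; -30 [164 203 226]; -28 [164 201 224]; -26 [168 204 226]; -24 [170 208 228]; -22 [168 206 227]; -20 [160 196 219]; -18 [162 200 223]; -16 [179 219 237]; -14 [196 235 246]; -12 [208 243 248]; -10 [211 244 248]; -8 [208 243 248]; -6 [201 240 248]; -4 [195 240 249]; -2 [194 238 251]; 0 [197 234 248]; 2 [201 208 220]; 4 [187 162 160]; 6 [154 115  93]; 8 [132 102  80]; 10 [132 120 103]; 12 [160 158 145]; 14 [207 208 196]; 16 [231 232 220]; 18 [234 234 223]; 20 [232 232 222]; 22 [232 232 222]; 24 [234 234 225]; 
side along [(-110, 71, 75, 233), (-105, 71, 75, 235), (-100, 57, 61, 188), (-95, 108, 142, 187), (-90, 206, 244, 249), (-85, 207, 244, 248), (-80, 164, 207, 229), (-75, 155, 196, 222), (-70, 165, 205, 227), (-65, 175, 216, 234), (-60, 160, 198, 220), 
[... 1547 characters left out ...]
 171, 174), (-48, 186, 185, 180), (-44, 178, 178, 175), (-40, 152, 167, 184), (-36, 159, 205, 235), (-32, 163, 214, 245), (-28, 132, 171, 215), (-24, 103, 133, 173), (-20, 92, 118, 157), (-16, 67, 84, 129), (-12, 64, 81, 131), (-8, 65, 83, 135), (-4, 66, 83, 134), (0, 64, 80, 131), (4, 57, 71, 117), (8, 61, 73, 113), (12, 105, 136, 179), (16, 150, 196, 236), (20, 168, 218, 246), (24, 169, 219, 246), (28, 165, 214, 245), (32, 164, 212, 244), (36, 161, 209, 243), (40, 153, 188, 222), (44, 167, 172, 180), (48, 190, 186, 182), (52, 194, 191, 186), (56, 193, 191, 186)]
tongs 8.33 brush 10.18530612244898 flat 7.75494071146245 blue 11.005454545454546 green 13.455128205128204
[[264 164  10   7  36]]
```

```bash
python3 -c "
from station import ticket
print(ticket.sign_off())"
```

```text
the job is handed in; nothing more can be done
None
```

I handed the job in at about 21 s: the ear defenders hang on the bar clear of the tongs, and the paddle is in the slot with its line about 1–3 mm from the mouth by camera; no verdict was returned, and I viewed 11 pictures, one over the limit of 10.

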